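# Line up the parts cups by size and nest the spare

### The arm

A 6-joint arm with a two-finger parallel gripper is mounted at the origin on the work surface. World frame = base frame: x ahead of the robot, y to its left, z up, the work surface at z = 0. Lengths are in m, angles in degrees, forces in N, time in s.
With the tool pointing down it reaches from about 0.275 to 0.85 m from the base axis. Payload 5.2 kg.
Tool frame: the origin (TCP) lies on the centre line of the jaws, within the pads' length; the fingertips stand 25 mm ahead of it and the grasp point (between the pads) lies 6 mm ahead of it; z points along the fingers, y is the direction in which the jaws open and shut (so a half turn about z gives the same grasp; the last joint's range is limited). The gripper opens to 85 mm and grips with 20 to 120 N. Pads are 22 mm wide; open, the fingers measure 114 mm over their backs; the gripper's body (76 mm by 85 mm) begins 54 mm behind the grasp point. The pads swing forward as they close: fully open they stand 13 mm farther back than shut.
Start: joints at [58.568, 14.817, 87.949, -0, 77.235, -11.62], TCP at [0.186, 0.517, 0.256] pointing down, gripper open.
Joint ranges: [-179.93, 179.93], [-52.35, 119.4], [10.71, 147.94], [-69.91, 249.91], [12.55, 155.21], [-178.61, 178.61]. Speed limits (degrees/s): [147.25, 147.25, 180, 180, 180, 180].

### API

Orientations are given as [roll, pitch, yaw] about the fixed x, y, z axes, in that order (R = Rz(yaw) Ry(pitch) Rx(roll)).
In Python, from plant import env, optics gives the robot as it stands. The module is installed in compiled form; this text tells all that it offers.
- The arm moves only by the tool apply_moves, never from a script. Its argument "increments" is one flat list of numbers, 7 for each row, row after row: the shift along the tool's x, y, z in m, then the turn, a rotation vector about the tool's x, y, z in rad, then the opening, from -1 (shut) to 1 (fully open), so that 0 is half open. A call has 1 to 5 rows; each row is the pose to reach, as a shift and turn from the pose commanded when the call began, along the tool's axes at that moment; what a row does not reach only later rows make up. A row lasts 1/10 s, in which the tool goes at most 50 mm and 8.59 degrees, less where a joint would pass 70% of its speed; a pose out of reach is approached as far as the arm can. A call with a gripper value outside its range is refused whole. The fingers move at their own pace and stop on an object; "squeeze" is the grip in N (left out, the last holds). Time passes only in rows, so rows that repeat a pose let the fingers close. It gives the time, the measured TCP pose, the force and the opening at its end, in the units of the state.
- env.sense(): the state, without advancing time (a new reading comes with each control period).
- optics.camera(name): name is "scene" or "top" or "wrist"; returns the picture (400x640x3 uint8, red, green, blue); there is no depth.
- optics.calibration(name): a dict with "intrinsics" (3x3 intrinsics, pixels), "k1" (the pictures are not rectified: a ray, as slopes to the right and down, at radius r is drawn at 1 + k1 r^2 times it, then the intrinsics apply), "R" (3x3) and "t" (3): a world point X has camera coordinates R X + t. Camera axes: x right, y down, z forward; pixel columns grow to the right and rows downward; lengths in m; the calibration is good to about 2 mm. A picture is of the moment at which its call begins: read the wrist's pose just before it. calibration takes no time and is no camera call; for the wrist camera it gives the pose at the moment of the call.
- env.finish_job(): hands the job in, once; it reports no verdict.
Trained networks look in the newest picture that a camera, given by its name, has taken for a name from the list of things; names that differ only in an ending like _2 or _b are one class to them, and where a whole thing is asked for, a point or a joint stands for the part that bears it (a point fixed in the world has none). Each returns a list of dicts, best first, with "confidence" (0 to 1); they miss things now and then, are a little off and sometimes report something else, mostly with a low value. They report only what shows in the picture. A call takes as long as a camera call.
- optics.regions_of(camera, name): "region" (400x640 bool, what is visible of it) and "box" ([left, top, width, height] in pixels, round what is visible of it).
The state is a dict: "t": time; "q": joint angles; "joint_vel": joint speeds; "effort": joint torques, N m; "tcp_pos": TCP position; "tcp_rot": TCP orientation; "contact_force": force on the tool from outside, world axes, zero at the start; "moment": the same for the moment, N m; "grip_width": finger opening in m.
Only numpy, scipy, OpenCV 4.12 (cv2) and the standard library are available. Lean on these libraries where they do the work, as an engineer would, in place of code of your own. Each camera call takes 0.05 s, during which the arm holds its last target.

### The job

Stand the green, white, blue and black parts cups upright on the four marks of the board, in order of size with the smallest next to the red end stop, each centred on its mark. Then the yellow spare goes into the cup of its own size, nested fully home. Leave the square tub and the tape roll where they are, and do not tip any cup over.

Things in the scene. Friction and masses are not known exactly. Their poses are not given: they have to be found in the camera images.
- board: Fixed brown wooden board, 110 mm (its x) by 410 mm (its y) and 18 mm thick, flat on the bench, turned up to about 15 degrees. Origin: centre of the underside, z up. On its top lie four round dark marks with white rims (50 mm across), on the centre line x = 0 at y = -127.5, -42.5, +42.5 and +127.5 mm. An end stop stands at each end, one red, one grey.
- stop_red: Fixed red end stop, a bar 20 mm thick along the row, 100 mm across it and 22 mm high, on top of the board at one end: board y = +190 or -190 mm (it changes from start to start). Origin: centre of its underside, 18 mm above the bench. Going along the row from here the marks' centres lie 62.5, 147.5, 232.5 and 317.5 mm away.
- cup_green: Smallest round green plastic parts cup, open at the top, 42 mm across its collar and 48 mm tall, about 40 g. The top 30 mm is a collar with an upright outside wall (3 mm thick), a good place to grip; below it the body tapers to a flat foot 26 mm across. Origin: centre of the underside; z is up when it stands; round, so yaw means nothing.
- cup_white: Second smallest round white plastic parts cup, open at the top, 50 mm across its collar and 56 mm tall, about 50 g. The top 30 mm is a collar with an upright outside wall (3 mm thick), a good place to grip; below it the body tapers to a flat foot 32 mm across. Origin: centre of the underside; z is up when it stands; round, so yaw means nothing.
- cup_blue: Third round blue plastic parts cup, open at the top, 59 mm across its collar and 66 mm tall, about 65 g. The top 30 mm is a collar with an upright outside wall (3 mm thick), a good place to grip; below it the body tapers to a flat foot 39 mm across. Origin: centre of the underside; z is up when it stands; round, so yaw means nothing.
- cup_black: Largest round black plastic parts cup, open at the top, 68 mm across its collar and 76 mm tall, about 85 g. The top 30 mm is a collar with an upright outside wall (3 mm thick), a good place to grip; below it the body tapers to a flat foot 45 mm across. Origin: centre of the underside; z is up when it stands; round, so yaw means nothing.
- cup_yellow: Spare round yellow plastic parts cup, open at the top, 59 mm across its collar and 66 mm tall, about 65 g. The top 30 mm is a collar with an upright outside wall (3 mm thick), a good place to grip; below it the body tapers to a flat foot 39 mm across. Origin: centre of the underside; z is up when it stands; round, so yaw means nothing. Same shape as the blue cup: lowered into it, it centres itself and its collar comes to rest on the blue rim, 30 mm higher than the blue cup.
- tub_square: Square orange tub, open at the top, 62 x 62 mm and 45 mm tall, loose among the cups. Origin: centre of the underside. Not part of the row; nests with nothing.
- tape_roll: Roll of grey tape lying flat, 68 mm across and 24 mm high, loose among the cups. Origin: centre of the underside. Not part of the row.

How it is judged (in metres and radians):
On the way, in this order (a step that is already met when the one before it is completed fails the run):
1. the four cups stand in order of size on their marks (horizontal distance between cup_green and stop_red between 0.0495 and 0.0755 m and x of cup_green in the frame of board between -0.013 and 0.013 m and z of cup_green in the frame of board between 0.012 and 0.024 m and horizontal distance between cup_white and stop_red between 0.1345 and 0.1605 m and x of cup_white in the frame of board between -0.013 and 0.013 m and z of cup_white in the frame of board between 0.012 and 0.024 m and horizontal distance between cup_blue and stop_red between 0.2195 and 0.2455 m and x of cup_blue in the frame of board between -0.013 and 0.013 m and z of cup_blue in the frame of board between 0.012 and 0.024 m and horizontal distance between cup_black and stop_red between 0.3045 and 0.3305 m and x of cup_black in the frame of board between -0.013 and 0.013 m and z of cup_black in the frame of board between 0.012 and 0.024 m and angle between each of cup_green, cup_white, cup_blue, cup_black's own z axis and vertical below 0.12 rad and linear speed of each of cup_green, cup_white, cup_blue, cup_black below 0.03 m/s), for 0.2 s.
2. the yellow cup is nested in the blue one (horizontal distance between cup_yellow and cup_blue below 0.006 m and z of cup_yellow in the frame of cup_blue between 0.025 and 0.035 m and angle between cup_yellow's own z axis and vertical below 0.12 rad and linear speed of cup_yellow below 0.03 m/s), for 0.2 s.
At the end, for the whole second after the job is handed in: From the red stop, green, white, blue and black stand on marks 1 to 4, within 13 mm of centre along and across the row, on the board, upright within 7 degrees; yellow sits in blue, within 6 mm of its axis, 30 +/- 5 mm higher, upright; all released and at rest (all of step 1 and all of step 2); the robot touches nothing.
It fails at once if the square tub or the tape roll is pushed more than 30 mm from its place (distance of any of tub_square, tape_roll from where it was at the start of the episode above 0.03 m).
It fails at once if a cup is tipped over (angle between any of cup_green, cup_white, cup_blue, cup_black, cup_yellow's own z axis and vertical above 0.9 rad).
It also fails if it takes over 115 s, if anything falls off the work surface, if the arm or the gripper's body presses on something with over 40 N, if the wrist force passes 120 N, or if a joint passes its speed limit or range.

## Working session

There is one attempt and no reset: what is moved stays moved. The work goes in short steps, Python scripts to look and compute and a tool call to move; the robot and the scene stay as the last step left them, time stands still between calls to the robot, and variables do not carry over. Pictures are saved under pics/ and viewed, and the job is handed in when it is done.

Besides the shell and the picture viewer there is one more tool, called after "Call:" as name(argument=value, ...), one argument or row to a line, values as JSON. apply_moves: Moves the arm, as the interface text tells. Its arguments: {"type":"object","properties":{"increments":{"type":"array"},"squeeze":{"type":"number"}},"required":["increments"]}

```bash
mkdir -p pics; ls; python3 - <<'E'
from plant import env, optics
import cv2
print(env.sense())
for n in ("top","scene"):
    im=optics.camera(n); cv2.imwrite(f"pics/{n}0.png",im[:,:,::-1])
    print(n,optics.calibration(n))
E
```

```text
pics
{'t': 0.0, 'q': array([ 5.85678802e+01,  1.48606104e+01,  8.80103480e+01,  1.26893653e-03,
        7.72357442e+01, -1.16193232e+01]), 'joint_vel': array([ 0.02619024, -0.01072222, -0.06276686,  0.23485625, -0.07765878,
        0.03317808]), 'effort': array([ 2.65820545e-04, -4.46021283e+01, -2.90576953e+01, -4.09488139e-04,
        1.15904800e-02, -3.25081623e-05]), 'tcp_pos': array([0.18613477, 0.51703621, 0.25546708]), 'tcp_rot': array([-1.79895733e+02, -2.27024955e-02,  1.60186901e+02]), 'contact_force': array([ 0.52897923, -0.30765917,  0.65634435]), 'moment': array([ 0.01411152, -0.02010145,  0.01781044]), 'grip_width': 0.08516799615526875}
top {'intrinsics': array([[469.60074373,   0.        , 317.3770959 ],
       [  0.        , 469.60074373, 199.10227039],
       [  0.        ,   0.        ,   1.        ]]), 'k1': -0.14172186132823533, 'R': array([[-0.00842175, -0.99992905, -0.00842446],
       [-0.99206559,  0.00941176, -0.12536858],
       [ 0.12543897,  0.0073018 , -0.99207447]]), 't': array([0.00400408, 0.56705929, 1.21051442])}
scene {'intrinsics': array([[512.53956775,   0.        , 318.50012787],
       [  0.        , 512.53956775, 192.10444228],
       [  0.        ,   0.        ,   1.        ]]), 'k1': -0.11940222567702811, 'R': array([[ 0.51035284,  0.85996437,  0.00112285],
       [ 0.67176847, -0.39785058, -0.62485362],
       [-0.53690512,  0.31965011, -0.78074112]]), 't': array([-0.25780586, -0.33251053,  1.42041724])}
```

View pics/top0.png

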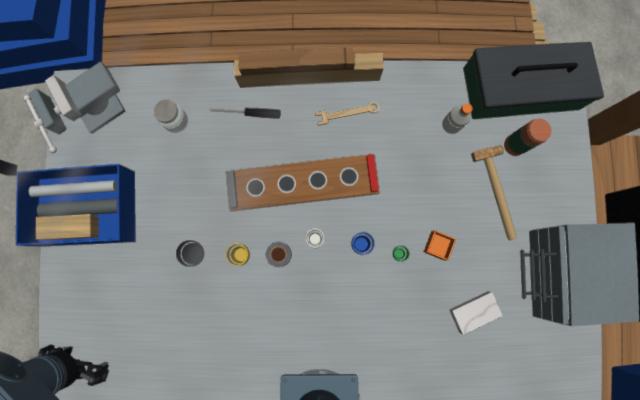

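View pics/scene0.png

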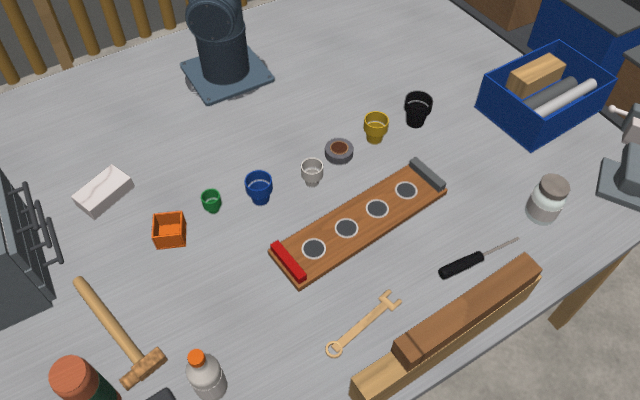

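The top view shows the row from left to right: black (190,253), yellow (238,254), tape (278,254), white (315,238), blue (362,243), green (400,254), tub (440,245). The red stop is at the right end of the board (373,173), on the -y side. Next I'll measure positions by matching silhouettes in both cameras.

```bash
cat > h.py <<'E'
import numpy as np, cv2
from scipy.optimize import minimize
from scipy.spatial.transform import Rotation as Ro
from plant import env, optics
S=dict(cup_green=(42,48,26),cup_white=(50,56,32),cup_blue=(59,66,39),cup_black=(68,76,45),cup_yellow=(59,66,39),tape_roll=(68,24,68))
def proj(c,X):
    p=np.atleast_2d(X)@c["R"].T+c["t"]; s=p[:,:2]/p[:,2:]
    s=s*(1+c["k1"]*(s**2).sum(1,keepdims=True)); K=c["intrinsics"]
    return s@K[:2,:2].T+K[:2,2]
def unproj(c,uv,z):
    K=c["intrinsics"]; d=(np.atleast_2d(uv)-K[:2,2])/K[0,0]; s=d.copy()
    for _ in range(20): s=d/(1+c["k1"]*(s**2).sum(1,keepdims=True))
    r=np.c_[s,np.ones(len(s))]@c["R"]; o=-c["R"].T@c["t"]
    return o+r*((z-o[2])/r[:,2])[:,None]
A=np.linspace(0,2*np.pi,60)
def model(n,x,y,z0=0):
    D,H,F=np.array(S[n])/2000.*[1,2,1]; P=[]
    for r,z in [(D,H),(D,max(H-.03,0)),(F,0)]:
        P.append(np.c_[x+r*np.cos(A),y+r*np.sin(A),np.full(60,z0+z)])
    return np.vstack(P)
def centroid(poly):
    m=cv2.moments(poly.astype(np.float32)); return np.array([m['m10']/m['m00'],m['m01']/m['m00']]),m['m00']
def locate(cam,c,n,z0=0,show=True):
    """position from silhouette centroid of the network region"""
    out=[]
    for d in optics.regions_of(cam,n)[:2]:
        cs,_=cv2.findContours(d["region"].astype(np.uint8),cv2.RETR_EXTERNAL,cv2.CHAIN_APPROX_NONE)
        k=max(cs,key=cv2.contourArea); m=np.zeros((400,640),np.uint8); cv2.drawContours(m,[cv2.convexHull(k)],-1,1,-1)
        v,u=np.nonzero(m); t=np.array([u.mean(),v.mean()]); 
        xy=unproj(c,t,z0+S[n][1]/2000)[0,:2]
        for _ in range(6):
            q,a=centroid(cv2.convexHull(proj(c,model(n,*xy,z0)).astype(np.float32))[:,0])
            xy=xy+(unproj(c,t,z0+.03)-unproj(c,q,z0+.03))[0,:2]
        out.append((d["confidence"],xy.round(4),len(u),round(a)))
    return out
E
python3 - <<'E'
from h import *
for cam in ("top","scene"):
    c=optics.calibration(cam); im=optics.camera(cam)
    for n in S: print(cam,n,locate(cam,c,n))
    for n in ("board","stop_red"):
        for d in optics.regions_of(cam,n)[:1]:
            r=d["region"]; cs,_=cv2.findContours(r.astype(np.uint8),cv2.RETR_EXTERNAL,cv2.CHAIN_APPROX_NONE)
            k=cv2.boxPoints(cv2.minAreaRect(max(cs,key=cv2.contourArea)))
            print(cam,n,d["confidence"],d["box"],k.round(1).tolist())
    g=cv2.cvtColor(im,cv2.COLOR_RGB2GRAY)
    for d in optics.regions_of(cam,"board")[:1]:
        x,y,w,h=map(int,d["box"]); 
        big=cv2.resize(im[y-5:y+h+5,x-5:x+w+5],None,fx=4,fy=4,interpolation=cv2.INTER_CUBIC)
        print(x,y); cv2.imwrite(f"pics/b_{cam}.png",big[:,:,::-1])
E
```

```text
top cup_green [(0.77, array([ 0.4234, -0.2187]), 219, 229)]
top cup_white [(0.77, array([0.4629, 0.0081]), 277, 297)]
top cup_blue [(0.66, array([ 0.4493, -0.1154]), 330, 430)]
top cup_black [(0.83, array([0.4241, 0.3315]), 590, 608)]
top cup_yellow [(0.65, array([0.4232, 0.2086]), 449, 447)]
top tape_roll [(0.58, array([0.4229, 0.1054]), 509, 529)]
top board 0.98 [228.2, 154.0, 152.9, 55.2] [[225.5, 170.8000030517578], [374.79998779296875, 153.5], [379.5, 194.0], [230.10000610351562, 211.3000030517578]]
top stop_red 0.56 [363.5, 157.0, 14.9, 32.7] [[365.6000061035156, 155.39999389648438], [373.70001220703125, 154.39999389648438], [378.29998779296875, 190.6999969482422], [370.29998779296875, 191.6999969482422]]
228 154
scene cup_green [(0.95, array([ 0.4205, -0.2203]), 383, 428)]
scene cup_white [(0.84, array([0.4641, 0.007 ]), 562, 553)]
scene cup_blue [(0.88, array([ 0.4483, -0.1178]), 789, 812), (0.73, array([0.4212, 0.2102]), 713, 683)]
scene cup_black [(0.58, array([0.4249, 0.3312]), 870, 862)]
scene cup_yellow [(0.92, array([0.4233, 0.2079]), 687, 685)]
scene tape_roll [(0.65, array([0.4223, 0.1042]), 627, 666)]
scene board 0.55 [268.1, 166.7, 176.9, 126.9] [[265.70001220703125, 250.5], [418.5, 149.5], [447.8999938964844, 193.89999389648438], [295.1000061035156, 294.8999938964844]]
scene stop_red 0.78 [269.8, 239.2, 35.0, 42.3] [[267.70001220703125, 245.6999969482422], [277.20001220703125, 238.0], [308.20001220703125, 276.0], [298.70001220703125, 283.70001220703125]]
268 166
```

Both cameras agree to 1–3 mm on the cups. Next: the marks.

```bash
python3 - <<'E'
from h import *
res={}
for cam,box in (("top",(225,150,160,65)),("scene",(265,150,185,145))):
    c=optics.calibration(cam); im=optics.camera(cam).astype(int)
    x,y,w,h=box; s=im[y:y+h,x:x+w]
    sat=s.max(2)-s.min(2); m=((sat<25)&(s.max(2)<90)).astype(np.uint8)
    # only dark disc blobs
    n,l,st,ce=cv2.connectedComponentsWithStats(m)
    P=[]
    for i in range(1,n):
        if st[i,4]>90:
            uv=ce[i]+[x,y]; p=unproj(c,uv,.018)[0]; P.append(p[:2]); print(cam,uv.round(1),st[i],p.round(4))
    
    # expected area
E
```

```text
top [348.6 176. ] [117  20  14  13 150] [ 0.6316 -0.086   0.018 ]
top [317.4 179.5] [ 86  23  14  14 151] [ 0.6227 -0.0015  0.018 ]
top [286.3 183.2] [ 55  27  14  14 149] [0.6134 0.0829 0.018 ]
top [255.6 187.1] [ 25  31  12  13 127] [0.6036 0.1663 0.018 ]
scene [337.9 158.8] [ 60   0  28  14 154] [0.4476 0.0866 0.018 ]
scene [426.2 177.4] [144  11  37  31 214] [0.5979 0.2296 0.018 ]
scene [405.7 189.7] [132  34  18  13 173] [0.6029 0.1675 0.018 ]
scene [376.6 208. ] [103  52  18  13 192] [0.6117 0.0826 0.018 ]
scene [346.1 227.4] [ 72  71  19  14 221] [ 0.6209 -0.0016  0.018 ]
scene [313.3 248.2] [ 39  91  20  16 246] [ 0.6301 -0.0865  0.018 ]
scene [444.4 271.4] [173 113  12  17 139] [0.8105 0.1091 0.018 ]
```

View pics/b_scene.png

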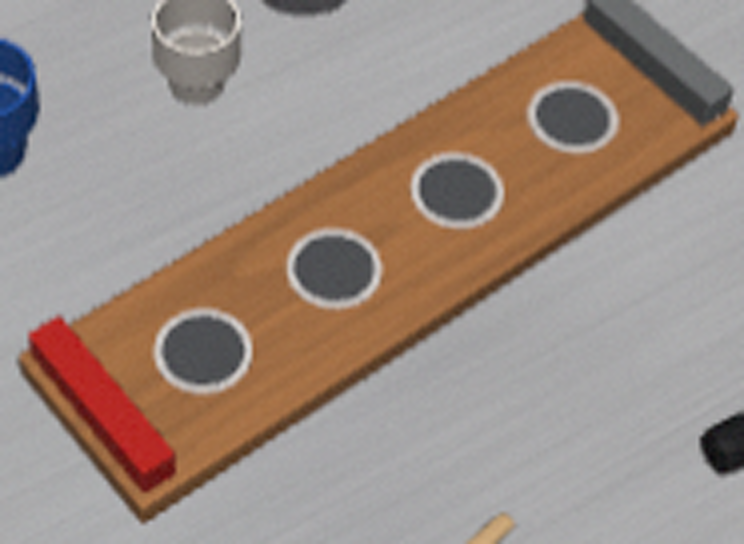

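View pics/b_top.png

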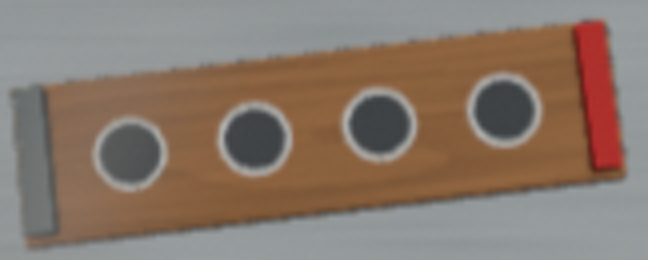

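Marks from the red stop outward are (0.631,-0.086), (0.622,-0.0015), (0.6125,0.083) and (0.603,0.167), and the spacing comes out at 85 mm as it should. First I'll square up the tool to yaw 90, so that tool x is world y, tool y is world x and tool z is down.

Call:
apply_moves(
  increments=[0,0,0,0,0,0.7,1,0,0,0,0,0,0.7,1,0,0,0,0,0,0.7,1,0,0,0,0,0,0.7,1,0,0,0,0,0,0.7,1],
)

```text
t: 1.7
tcp_pos: [0.1864, 0.5175, 0.2563]
tcp_rot: [180.0, -0.0, 119.8]
contact_force: [0.5, 0.2, -0.5]
grip_width: 0.0855
```

Call:
apply_moves(
  increments=[0,0,0,0,0,0.525,1,0,0,0,0,0,0.525,1,0,0,0,0,0,0.525,1,0,0,0,0,0,0.525,1,0,0,0,0,0,0.525,1],
)

```text
t: 2.2
tcp_pos: [0.1864, 0.5175, 0.2563]
tcp_rot: [180.0, -0.0, 90.0]
contact_force: [-0.5, -0.6, 0.8]
grip_width: 0.0849
```

Call:
apply_moves(
  increments=[-0.145,0.19,0,0,0,0,1,-0.145,0.19,0,0,0,0,1,-0.145,0.19,0,0,0,0,1,-0.145,0.19,0,0,0,0,1,-0.145,0.19,0,0,0,0,1],
)

```text
t: 2.7
tcp_pos: [0.3784, 0.3707, 0.2565]
tcp_rot: [180.0, 0.0, 90.1]
contact_force: [0.0, 1.2, 0.4]
grip_width: 0.0856
```

Call:
apply_moves(
  increments=[-0.041,0.048,0.08,0,0,0,1,-0.041,0.048,0.08,0,0,0,1,-0.041,0.048,0.08,0,0,0,1,-0.041,0.048,0.08,0,0,0,1,-0.041,0.048,0.08,0,0,0,1],
)

```text
t: 3.2
tcp_pos: [0.4246, 0.3324, 0.1776]
tcp_rot: [179.9, -0.1, 90.1]
contact_force: [-0.5, -0.4, 0.2]
grip_width: 0.0854
```

```bash
python3 - <<'E'
from h import *
print(env.sense()["tcp_pos"],env.sense()["t"])
im=optics.camera("wrist"); cv2.imwrite("pics/w1.png",im[:,:,::-1])
c=optics.calibration("wrist"); print(locate("wrist",c,"cup_black"))
print(proj(c,np.array([[.4245,.3315,.076]])))
E
```

```text
[0.42455652 0.33236383 0.17755304] 3.2
[(0.68, array([0.4252, 0.3337]), 6469, 6450)]
[[319.79701099 211.0082672 ]]
```

View pics/w1.png

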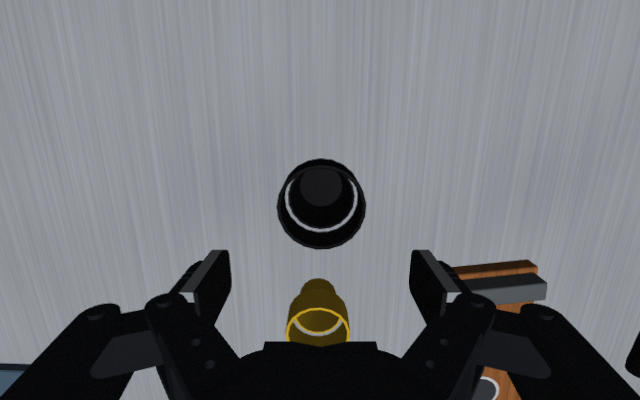

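The wrist image shows the black cup centred at (321,204), and its position agrees with the other cameras to 2 mm. I'll descend.

Call:
apply_moves(
  increments=[0.001,0,0.04,0,0,0,1,0.001,0,0.08,0,0,0,1,0.001,0,0.111,0,0,0,1,0.001,0,0.111,0,0,0,1,0.001,0,0.111,0,0,0,0.5],
  squeeze=30,
)

```text
t: 3.8
tcp_pos: [0.4245, 0.3334, 0.0665]
tcp_rot: [180.0, -0.0, 90.1]
contact_force: [0.2, -0.1, 0.5]
grip_width: 0.073
```

Call:
apply_moves(
  increments=[0,0,0,0,0,0,0.3,0,0,0,0,0,0,0.3,0,0,0,0,0,0,0.3,0,0,0,0,0,0,0.3,0,0,0,0,0,0,0.3],
)

```text
t: 4.3
tcp_pos: [0.4258, 0.3334, 0.0675]
tcp_rot: [179.8, -0.1, 90.0]
contact_force: [-0.5, 0.8, 8.0]
grip_width: 0.0668
```

Call:
apply_moves(
  increments=[0,0,-0.02,0,0,0,0.3,0,0,-0.06,0,0,0,0.3,0,0,-0.1,0,0,0,0.3,0,0,-0.12,0,0,0,0.3,0,0,-0.12,0,0,0,0.3],
)

```text
t: 4.8
tcp_pos: [0.4264, 0.3335, 0.1896]
tcp_rot: [179.6, -0.2, 90.0]
contact_force: [0.7, 0.6, -2.6]
grip_width: 0.0666
```

Call:
apply_moves(
  increments=[-0.036,0.036,0,0,0,0,0.3,-0.072,0.072,0,0,0,0,0.3,-0.108,0.108,0,0,0,0,0.3,-0.14,0.144,0,0,0,0,0.3,-0.166,0.177,0,0,0,0,0.3],
)

```text
t: 5.3
tcp_pos: [0.6022, 0.1641, 0.1838]
tcp_rot: [-179.9, 0.0, 89.9]
contact_force: [-0.0, 0.6, -0.2]
grip_width: 0.0667
```

Call:
apply_moves(
  increments=[0,0,0,0,0,0,0.3,0,0,0.03,0,0,0,0.3],
)

```text
t: 5.5
tcp_pos: [0.6044, 0.1653, 0.1573]
tcp_rot: [179.6, -0.0, 89.8]
contact_force: [0.8, 0.4, 0.0]
grip_width: 0.0665
```

```bash
python3 - <<'E'
from h import *
s=env.sense();print(s["tcp_pos"],s["t"],s["grip_width"])
z=s["tcp_pos"][2]-.066
for cam in ("scene","top","wrist"):
    im=optics.camera(cam); c=optics.calibration(cam)
    if cam!="top": cv2.imwrite(f"pics/{cam}2.png",im[:,:,::-1])
    print(cam,locate(cam,c,"cup_black",z))
E
```

```text
[0.60444355 0.16534052 0.15734395] 5.5 0.06648215523657172
scene [(0.84, array([0.6059, 0.1526]), 950, 1252)]
top [(0.58, array([0.5943, 0.1359]), 94, 679)]
wrist [(0.59, array([0.6005, 0.1716]), 19533, 22826)]
```

View pics/wrist2.png

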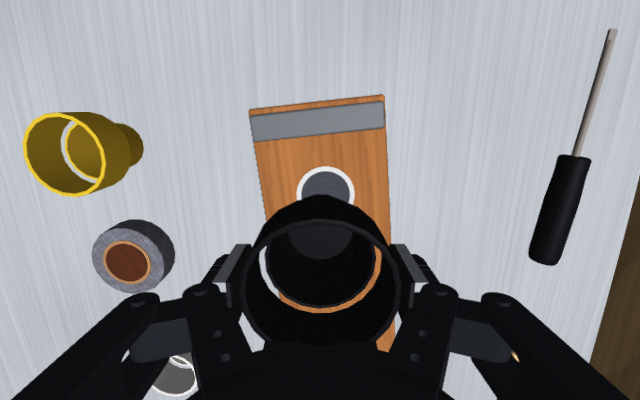

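View pics/scene2.png

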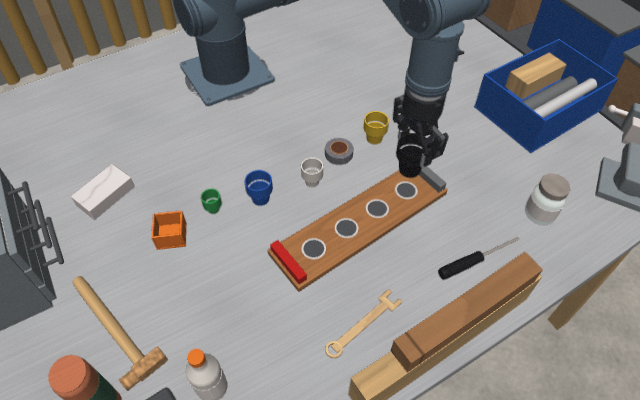

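Call:
apply_moves(
  increments=[0,0,0.03,0,0,0,0.3,0,0,0.055,0,0,0,0.3,0,0,0.067,0,0,0,0.3,0,0,0.071,0,0,0,0.3,0,0,0.071,0,0,0,0.3],
)

```text
t: 6.3
tcp_pos: [0.6017, 0.1669, 0.0859]
tcp_rot: [179.9, -0.0, 90.0]
contact_force: [0.8, -0.4, -0.7]
grip_width: 0.0665
```

Call:
apply_moves(
  increments=[0,0.001,0.0015,0,0,0,0.3,0,0.001,0.0015,0,0,0,0.3,0,0.001,0.0015,0,0,0,0.6,0,0.001,0.0015,0,0,0,1,0,0.001,0.0015,0,0,0,1],
)

```text
t: 6.8
tcp_pos: [0.6029, 0.1665, 0.0832]
tcp_rot: [179.9, -0.0, 90.0]
contact_force: [0.8, 0.1, -0.4]
grip_width: 0.0857
```

Call:
apply_moves(
  increments=[0,0,0,0,0,0,1,0,0,-0.03,0,0,0,1,0,0,-0.07,0,0,0,1,0,0,-0.11,0,0,0,1,0,0,-0.11,0,0,0,1],
)

```text
t: 7.3
tcp_pos: [0.606, 0.1668, 0.1995]
tcp_rot: [179.3, -0.1, 90.0]
contact_force: [0.3, -0.1, 0.2]
grip_width: 0.0855
```

Call:
apply_moves(
  increments=[-0.043,-0.023,0,0,0,0,1,-0.086,-0.046,0,0,0,0,1,-0.129,-0.069,0,0,0,0,1,-0.172,-0.092,0,0,0,0,1,-0.2,-0.11,0,0,0,0,1],
)

```text
t: 7.8
tcp_pos: [0.4908, -0.0357, 0.1923]
tcp_rot: [-180.0, 0.0, 89.9]
contact_force: [0.5, 0.2, 0.5]
grip_width: 0.0855
```

Call:
apply_moves(
  increments=[-0.04,-0.022,0.01,0,0,0,1,-0.075,-0.04,0.02,0,0,0,1,-0.084,-0.045,0.03,0,0,0,1,-0.084,-0.045,0.03,0,0,0,1],
)

```text
t: 8.2
tcp_pos: [0.446, -0.1182, 0.1613]
tcp_rot: [-179.9, -0.1, 89.8]
contact_force: [0.3, 1.6, 0.5]
grip_width: 0.0852
```

```bash
python3 - <<'E'
from h import *
s=env.sense();print(s["tcp_pos"],s["t"],s["grip_width"])
for cam in ("wrist","scene","top"):
    c=optics.calibration(cam);im=optics.camera(cam); 
    cv2.imwrite(f"pics/{cam}3.png",im[:,:,::-1])
    if cam!="top":print(cam,locate(cam,c,"cup_blue"))
    if cam!="wrist":print(cam,locate(cam,c,"cup_black",.018))
E
```

```text
[ 0.44601623 -0.1182302   0.16133879] 8.2 0.08521771570082626
wrist [(0.67, array([ 0.448 , -0.1149]), 5118, 5254)]
scene [(0.78, array([ 0.4488, -0.118 ]), 762, 812)]
scene [(0.94, array([0.6042, 0.1632]), 1064, 1104)]
top [(0.69, array([0.6035, 0.1653]), 590, 600)]
```

View pics/wrist3.png

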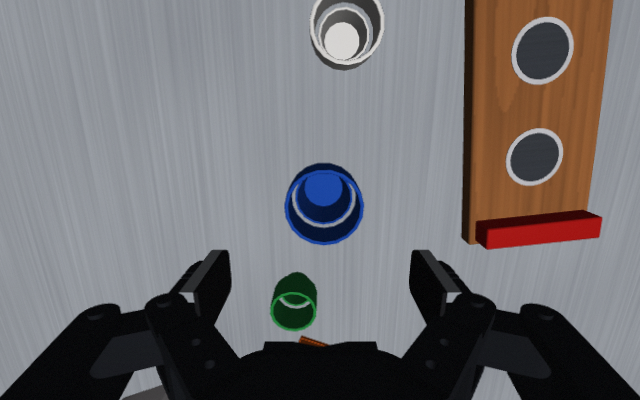

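View pics/top3.png

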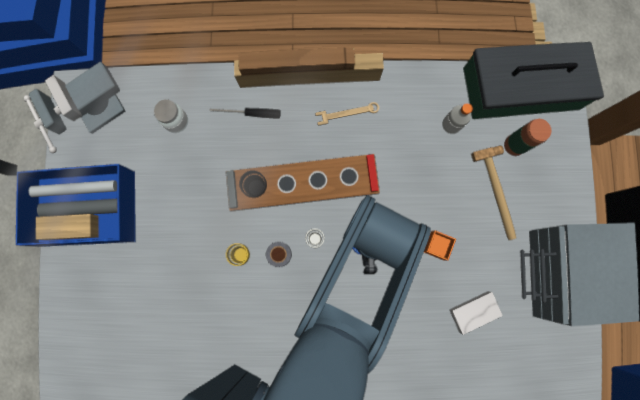

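Black stands at about (0.604,0.1645), 2.5 mm from its mark. Blue is centred below the jaws in the wrist image at (323,204).

Call:
apply_moves(
  increments=[0,0,0.04,0,0,0,1,0,0,0.08,0,0,0,1,0,0,0.107,0,0,0,1,0,0,0.107,0,0,0,1,0,0,0.107,0,0,0,0.4],
)

```text
t: 9.05
tcp_pos: [0.4478, -0.1172, 0.0562]
tcp_rot: [-180.0, -0.0, 90.1]
contact_force: [0.6, -0.5, 0.0]
grip_width: 0.0731
```

Call:
apply_moves(
  increments=[0,0,0,0,0,0,0.1,0,0,0,0,0,0,0.1,0,0,0,0,0,0,0.1,0,0,0,0,0,0,0.1,0,0,0,0,0,0,0.1],
)

```text
t: 9.55
tcp_pos: [0.4487, -0.1181, 0.0576]
tcp_rot: [179.8, 0.1, 90.0]
contact_force: [0.5, 0.6, 7.8]
grip_width: 0.0585
```

Call:
apply_moves(
  increments=[0,0,-0.02,0,0,0,0.1,0,0,-0.06,0,0,0,0.1,0,0,-0.1,0,0,0,0.1,0,0,-0.13,0,0,0,0.1,0,0,-0.13,0,0,0,0.1],
)

```text
t: 10.05
tcp_pos: [0.4501, -0.1189, 0.191]
tcp_rot: [179.5, 0.3, 90.0]
contact_force: [0.5, 0.1, -0.5]
grip_width: 0.0583
```

Call:
apply_moves(
  increments=[0.035,0.03,0,0,0,0,0.1,0.072,0.06,0,0,0,0,0.1,0.109,0.09,0,0,0,0,0.1,0.146,0.12,0,0,0,0,0.1,0.18,0.147,0,0,0,0,0.1],
)

```text
t: 10.55
tcp_pos: [0.5951, 0.0644, 0.1852]
tcp_rot: [-180.0, -0.0, 90.0]
contact_force: [0.7, -1.5, 0.0]
grip_width: 0.0585
```

Call:
apply_moves(
  increments=[0.02,0.0175,0,0,0,0,0.1,0.02,0.0175,0.03,0,0,0,0.1,0.02,0.0175,0.07,0,0,0,0.1,0.02,0.0175,0.1,0,0,0,0.1,0.02,0.0175,0.108,0,0,0,0.1],
)

```text
t: 11.05
tcp_pos: [0.6085, 0.0827, 0.0752]
tcp_rot: [-179.5, -0.0, 90.0]
contact_force: [-18.4, 0.1, 40.5]
grip_width: 0.0582
```

Call:
apply_moves(
  increments=[0,0,0.003,0,0,0,0.1,0,0,0.0045,0,0,0,0.1,0,0,0.0045,0,0,0,0.1,0,0,0.0045,0,0,0,0.1],
)

```text
t: 11.45
tcp_pos: [0.6108, 0.0826, 0.0754]
tcp_rot: [-179.9, -0.0, 90.0]
contact_force: [-6.0, 0.3, 12.8]
grip_width: 0.0584
```

Call:
apply_moves(
  increments=[0,0.001,-0.001,0,0,0,0.1,0,0.001,-0.001,0,0,0,0.3,0,0.001,-0.001,0,0,0,0.6,0,0.001,-0.001,0,0,0,0.6,0,0.001,-0.001,0,0,0,0.6],
)

```text
t: 11.95
tcp_pos: [0.6129, 0.0824, 0.0741]
tcp_rot: [-180.0, -0.0, 90.0]
contact_force: [-0.3, -0.5, -0.2]
grip_width: 0.0682
```

Call:
apply_moves(
  increments=[0,0,-0.01,0,0,0,0.8,0,0,-0.04,0,0,0,1,0,0,-0.08,0,0,0,1,0,0,-0.11,0,0,0,1,0,0,-0.11,0,0,0,1],
)

```text
t: 12.45
tcp_pos: [0.6159, 0.0824, 0.1905]
tcp_rot: [179.4, 0.0, 90.0]
contact_force: [0.3, 0.3, 0.1]
grip_width: 0.0854
```

Call:
apply_moves(
  increments=[-0.02,-0.04,0,0,0,0,1,-0.04,-0.08,0,0,0,0,1,-0.06,-0.12,0,0,0,0,1,-0.075,-0.15,0.02,0,0,0,1,-0.075,-0.15,0.02,0,0,0,1],
)

```text
t: 12.95
tcp_pos: [0.4563, 0.0073, 0.1615]
tcp_rot: [-179.5, -0.1, 89.9]
contact_force: [-0.5, -0.1, -1.0]
grip_width: 0.085
```

```bash
python3 - <<'E'
from h import *
s=env.sense();print(s["tcp_pos"],s["t"],s["grip_width"])
for cam in ("wrist","scene","top"):
    c=optics.calibration(cam);im=optics.camera(cam); 
    cv2.imwrite(f"pics/{cam}4.png",im[:,:,::-1])
    if cam!="top":print(cam,locate(cam,c,"cup_white"))
    print(cam,locate(cam,c,"cup_blue",.018))
E
```

```text
[0.45633934 0.00732273 0.16146731] 12.95 0.08498691803872285
wrist [(0.85, array([0.4633, 0.0095]), 3476, 3561), (0.57, array([0.427 , 0.1028]), 6151, 4562)]
wrist []
scene [(0.92, array([0.4646, 0.0063]), 507, 554)]
scene [(0.87, array([0.6135, 0.0833]), 855, 866)]
top [(0.61, array([0.6123, 0.0834]), 414, 446)]
```

View pics/wrist4.png

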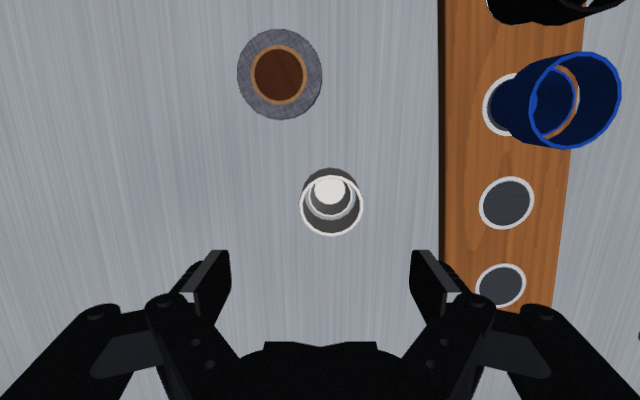

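View pics/scene4.png

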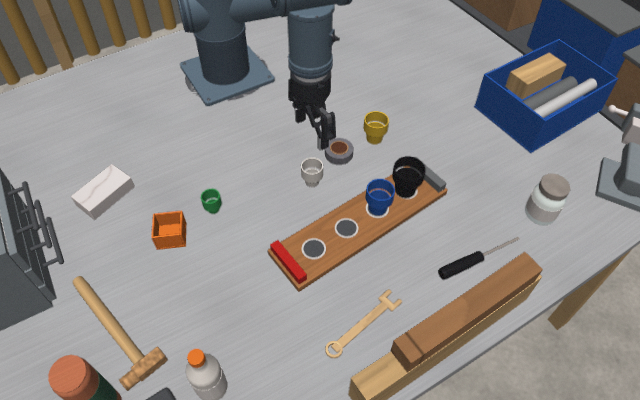

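Blue is at (0.613,0.083) on its mark. White sits between the jaws in the wrist image at (331,203).

Call:
apply_moves(
  increments=[0,0,0.03,0,0,0,1,0,0,0.07,0,0,0,0.8,0,0,0.11,0,0,0,0.8,0,0,0.118,0,0,0,0.8,0,0,0.118,0,0,0,0.8],
)

```text
t: 13.85
tcp_pos: [0.4623, 0.0078, 0.0454]
tcp_rot: [-179.8, -0.0, 90.0]
contact_force: [0.3, 0.0, 1.2]
grip_width: 0.0765
```

Call:
apply_moves(
  increments=[0,0,0,0,0,0,0.3,0,0,0,0,0,0,0,0,0,0,0,0,0,-0.1,0,0,0,0,0,0,-0.1,0,0,0,0,0,0,-0.1],
)

```text
t: 14.35
tcp_pos: [0.4646, 0.0071, 0.0482]
tcp_rot: [179.8, 0.1, 90.0]
contact_force: [-0.4, 0.4, 7.0]
grip_width: 0.0484
```

Call:
apply_moves(
  increments=[0,0,-0.02,0,0,0,-0.1,0,0,-0.06,0,0,0,-0.1,0,0,-0.1,0,0,0,-0.1,0,0,-0.13,0,0,0,-0.1,0,0,-0.13,0,0,0,-0.1],
)

```text
t: 14.85
tcp_pos: [0.4658, 0.0069, 0.1815]
tcp_rot: [179.4, 0.1, 90.0]
contact_force: [0.2, 0.8, -1.2]
grip_width: 0.0483
```

Call:
apply_moves(
  increments=[-0.002,0.04,0,0,0,0,-0.1,-0.004,0.08,0,0,0,0,-0.1,-0.006,0.12,0,0,0,0,-0.1,-0.009,0.158,0,0,0,0,-0.1,-0.009,0.158,0,0,0,0,-0.1],
)

```text
t: 15.35
tcp_pos: [0.6246, -0.0023, 0.1749]
tcp_rot: [179.9, 0.0, 90.0]
contact_force: [-0.1, 0.3, -0.3]
grip_width: 0.0484
```

Call:
apply_moves(
  increments=[0,0,0.03,0,0,0,-0.1,0,0,0.06,0,0,0,-0.1,0,0,0.09,0,0,0,-0.1,0,0,0.105,0,0,0,-0.1,0,0,0.105,0,0,0,-0.1],
)

```text
t: 15.85
tcp_pos: [0.6183, -0.0011, 0.0685]
tcp_rot: [-179.7, -0.1, 90.0]
contact_force: [0.1, -0.5, -0.0]
grip_width: 0.0486
```

Call:
apply_moves(
  increments=[0,0,0.003,0,0,0,-0.1,0,0,0.005,0,0,0,-0.1,0,0,0.005,0,0,0,-0.1],
)

```text
t: 16.15
tcp_pos: [0.6212, -0.0016, 0.0671]
tcp_rot: [179.9, 0.0, 90.0]
contact_force: [0.1, -0.3, 0.3]
grip_width: 0.0486
```

Call:
apply_moves(
  increments=[0,0,0.002,0,0,0,-0.1,0,0,0.002,0,0,0,-0.1,0,0,0.002,0,0,0,0.2,0,0,0.002,0,0,0,0.4,0,0,0.002,0,0,0,0.4],
)

```text
t: 16.65
tcp_pos: [0.6209, -0.0016, 0.0644]
tcp_rot: [180.0, 0.0, 90.0]
contact_force: [0.0, 0.0, -0.4]
grip_width: 0.0598
```

Call:
apply_moves(
  increments=[0,0,-0.01,0,0,0,0.6,0,0,-0.04,0,0,0,0.8,0,0,-0.08,0,0,0,1,0,0,-0.12,0,0,0,1,0,0,-0.12,0,0,0,1],
)

```text
t: 17.15
tcp_pos: [0.6245, -0.0021, 0.1918]
tcp_rot: [179.3, 0.1, 90.0]
contact_force: [1.7, -1.2, 0.6]
grip_width: 0.0855
```

Call:
apply_moves(
  increments=[-0.035,-0.03,0,0,0,0,1,-0.07,-0.063,0,0,0,0,1,-0.105,-0.096,0,0,0,0,1,-0.14,-0.129,0,0,0,0,1,-0.17,-0.157,0,0,0,0,1],
)

```text
t: 17.65
tcp_pos: [0.4621, -0.1727, 0.1844]
tcp_rot: [-180.0, 0.0, 90.0]
contact_force: [0.6, 0.7, 0.8]
grip_width: 0.0854
```

Call:
apply_moves(
  increments=[-0.03,-0.026,0,0,0,0,1,-0.048,-0.042,0.02,0,0,0,1,-0.048,-0.042,0.03,0,0,0,1,-0.048,-0.042,0.03,0,0,0,1],
)

```text
t: 18.05
tcp_pos: [0.4209, -0.219, 0.1531]
tcp_rot: [-179.9, -0.1, 89.9]
contact_force: [0.1, -0.0, 0.2]
grip_width: 0.0857
```

```bash
python3 - <<'E'
from h import *
s=env.sense();print(s["tcp_pos"],s["t"],s["grip_width"])
for cam in ("wrist","scene","top"):
    c=optics.calibration(cam);im=optics.camera(cam); 
    cv2.imwrite(f"pics/{cam}5.png",im[:,:,::-1])
    if cam!="top":print(cam,locate(cam,c,"cup_green"))
    if cam!="wrist":print(cam,locate(cam,c,"cup_white",.018))
E
```

```text
[ 0.42088126 -0.21902832  0.15308324] 18.05 0.08573594825406952
wrist [(0.7, array([ 0.4208, -0.2174]), 2546, 2601)]
scene [(0.87, array([ 0.4198, -0.2201]), 414, 428)]
scene [(0.81, array([ 0.622 , -0.0024]), 643, 647)]
top [(0.73, array([ 0.6214, -0.0011]), 292, 319)]
```

View pics/wrist5.png

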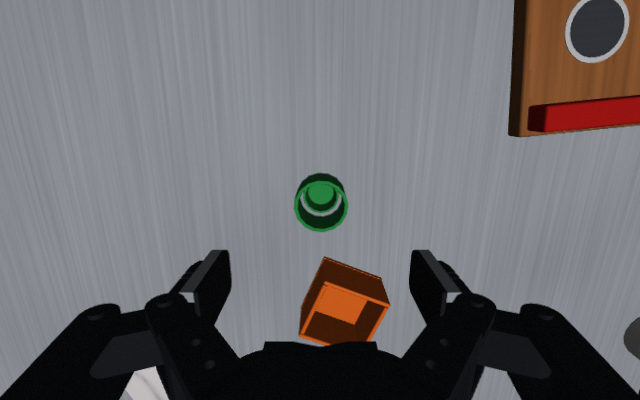

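White stands on its mark at (0.622,-0.002). Green is centred at (321,203), and the tub is clear of the jaws.

Call:
apply_moves(
  increments=[0,0,0.03,0,0,0,1,0,0,0.07,0,0,0,0.6,0,0,0.1,0,0,0,0.6,0,0,0.115,0,0,0,0.6,0,0,0.115,0,0,0,0.6],
)

```text
t: 18.9
tcp_pos: [0.4209, -0.2182, 0.0375]
tcp_rot: [-179.8, -0.2, 90.0]
contact_force: [-0.3, 0.7, 0.3]
grip_width: 0.0687
```

Call:
apply_moves(
  increments=[0,0,0,0,0,0,0.2,0,0,0,0,0,0,-0.1,0,0,0,0,0,0,-0.3,0,0,0,0,0,0,-0.3,0,0,0,0,0,0,-0.3],
)

```text
t: 19.4
tcp_pos: [0.4229, -0.2202, 0.0406]
tcp_rot: [179.9, 0.1, 90.0]
contact_force: [0.0, 1.0, 6.7]
grip_width: 0.0403
```

Call:
apply_moves(
  increments=[0,0,-0.02,0,0,0,-0.3,0,0,-0.06,0,0,0,-0.3,0,0,-0.1,0,0,0,-0.3,0,0,-0.13,0,0,0,-0.3,0,0,-0.13,0,0,0,-0.3],
)

```text
t: 19.9
tcp_pos: [0.424, -0.2213, 0.174]
tcp_rot: [179.6, 0.4, 90.0]
contact_force: [0.0, -1.4, -0.8]
grip_width: 0.0408
```

Call:
apply_moves(
  increments=[0.023,0.036,0,0,0,0,-0.3,0.048,0.075,0,0,0,0,-0.3,0.073,0.114,0,0,0,0,-0.3,0.098,0.153,0,0,0,0,-0.3,0.12,0.188,0,0,0,0,-0.3],
)

```text
t: 20.4
tcp_pos: [0.611, -0.0979, 0.1684]
tcp_rot: [-179.9, -0.0, 90.0]
contact_force: [0.1, 0.1, 0.1]
grip_width: 0.0403
```

Call:
apply_moves(
  increments=[0.013,0.0215,0,0,0,0,-0.3,0.013,0.0215,0.03,0,0,0,-0.3,0.013,0.0215,0.06,0,0,0,-0.3,0.013,0.0215,0.09,0,0,0,-0.3,0.013,0.0215,0.106,0,0,0,-0.3],
)

```text
t: 20.9
tcp_pos: [0.6291, -0.0857, 0.0594]
tcp_rot: [-179.7, -0.1, 90.0]
contact_force: [-0.0, 0.4, -0.2]
grip_width: 0.0408
```

Call:
apply_moves(
  increments=[0,0,0,0,0,0,-0.3,0,0,0.002,0,0,0,-0.3,0,0,0.004,0,0,0,-0.3,0,0,0.004,0,0,0,-0.3],
)

```text
t: 21.3
tcp_pos: [0.6315, -0.0866, 0.0597]
tcp_rot: [180.0, 0.0, 90.0]
contact_force: [-0.1, -0.0, -0.9]
grip_width: 0.0407
```

Call:
apply_moves(
  increments=[0,0,0.002,0,0,0,-0.3,0,0,0.002,0,0,0,-0.3,0,0,0.002,0,0,0,0,0,0,0.002,0,0,0,0.2,0,0,0.002,0,0,0,0.3],
)

```text
t: 21.8
tcp_pos: [0.6313, -0.0865, 0.0573]
tcp_rot: [-180.0, 0.0, 90.0]
contact_force: [0.3, 0.1, 0.5]
grip_width: 0.0554
```

Call:
apply_moves(
  increments=[0,0,-0.01,0,0,0,0.5,0,0,-0.04,0,0,0,0.8,0,0,-0.08,0,0,0,1,0,0,-0.12,0,0,0,1,0,0,-0.14,0,0,0,1],
)

```text
t: 22.3
tcp_pos: [0.6329, -0.087, 0.2025]
tcp_rot: [179.6, 0.1, 90.0]
contact_force: [0.7, 0.7, -0.4]
grip_width: 0.0852
```

Call:
apply_moves(
  increments=[0.038,-0.027,0,0,0,0,1,0.077,-0.054,0,0,0,0,1,0.116,-0.081,0,0,0,0,1,0.155,-0.108,0,0,0,0,1,0.194,-0.135,0,0,0,0,1],
)

```text
t: 22.8
tcp_pos: [0.4952, 0.1087, 0.1982]
tcp_rot: [179.9, -0.0, 90.0]
contact_force: [-0.1, 0.5, -0.7]
grip_width: 0.0853
```

Call:
apply_moves(
  increments=[0.039,-0.027,0,0,0,0,1,0.078,-0.054,0,0,0,0,1,0.101,-0.073,0.02,0,0,0,1,0.101,-0.073,0.04,0,0,0,1,0.101,-0.073,0.04,0,0,0,1],
)

```text
t: 23.3
tcp_pos: [0.4212, 0.2089, 0.1561]
tcp_rot: [-179.8, 0.0, 90.1]
contact_force: [-0.3, -0.4, -0.4]
grip_width: 0.0853
```

```bash
python3 - <<'E'
from h import *
s=env.sense();print(s["tcp_pos"],s["t"],s["grip_width"])
for cam in ("wrist","scene","top"):
    c=optics.calibration(cam);im=optics.camera(cam); 
    cv2.imwrite(f"pics/{cam}6.png",im[:,:,::-1])
    if cam!="top":print(cam,locate(cam,c,"cup_yellow"))
    if cam!="wrist":
        for n in ("green","white","blue","black"): print(cam,n,locate(cam,c,"cup_"+n,.018))
E
```

```text
[0.42116833 0.20893864 0.15611365] 23.3 0.08526938686340216
wrist [(0.81, array([0.4218, 0.2098]), 5355, 5481)]
scene [(0.86, array([0.4218, 0.2095]), 672, 684)]
scene green [(0.79, array([ 0.6321, -0.086 ]), 467, 484)]
scene white [(0.61, array([ 0.621 , -0.0025]), 623, 646), (0.29, array([0.4547, 0.0818]), 655, 546)]
scene blue [(0.82, array([0.6126, 0.0835]), 894, 866)]
scene black [(0.66, array([0.6036, 0.1636]), 1172, 1104)]
top green [(0.51, array([ 0.6308, -0.086 ]), 232, 229)]
top white [(0.83, array([ 6.206e-01, -3.000e-04]), 298, 319), (0.38, array([ 0.6304, -0.0852]), 254, 322)]
top blue [(0.97, array([0.6123, 0.0835]), 440, 446)]
top black [(0.77, array([0.6024, 0.1653]), 600, 600)]
```

View pics/wrist6.png

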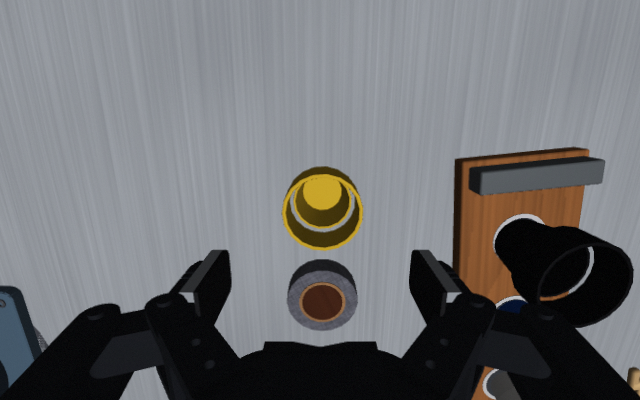

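View pics/scene6.png

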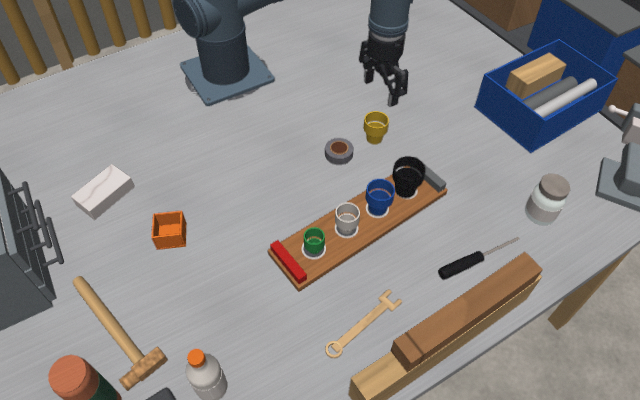

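All four cups stand within about 3 mm of their marks. Now the yellow one, gripped high on its collar.

Call:
apply_moves(
  increments=[0,0,0.03,0,0,0,1,0,0,0.06,0,0,0,1,0,0,0.085,0,0,0,0.9,0,0,0.095,0,0,0,0.8,0,0,0.095,0,0,0,0.7],
)

```text
t: 24.45
tcp_pos: [0.4225, 0.2082, 0.0612]
tcp_rot: [-179.8, 0.0, 90.0]
contact_force: [-0.7, -0.0, 0.4]
grip_width: 0.0725
```

Call:
apply_moves(
  increments=[0,0,0,0,0,0,0.5,0,0,0,0,0,0,0.1,0,0,0,0,0,0,0.1,0,0,0,0,0,0,0.1,0,0,0,0,0,0,0.1],
)

```text
t: 24.95
tcp_pos: [0.4244, 0.2088, 0.0636]
tcp_rot: [179.8, -0.0, 90.0]
contact_force: [-1.7, 0.1, 7.0]
grip_width: 0.0585
```

Call:
apply_moves(
  increments=[0,0,-0.02,0,0,0,0.1,0,0,-0.06,0,0,0,0.1,0,0,-0.1,0,0,0,0.1,0,0,-0.14,0,0,0,0.1,0,0,-0.14,0,0,0,0.1],
)

```text
t: 25.45
tcp_pos: [0.4267, 0.2093, 0.2082]
tcp_rot: [179.3, -0.1, 90.0]
contact_force: [0.8, 0.0, -0.1]
grip_width: 0.0582
```

Call:
apply_moves(
  increments=[-0.023,0.035,0,0,0,0,0.1,-0.048,0.072,0,0,0,0,0.1,-0.073,0.11,0,0,0,0,0.1,-0.098,0.148,0,0,0,0,0.1,-0.12,0.182,0,0,0,0,0.1],
)

```text
t: 25.95
tcp_pos: [0.6067, 0.0869, 0.2015]
tcp_rot: [-180.0, 0.0, 90.0]
contact_force: [0.2, 0.6, -0.7]
grip_width: 0.0585
```

Call:
apply_moves(
  increments=[-0.0055,0.0075,0,0,0,0,0.1,-0.0055,0.0075,0.02,0,0,0,0.1,-0.0055,0.0075,0.03,0,0,0,0.1,-0.0055,0.0075,0.03,0,0,0,0.1,-0.0055,0.0075,0.03,0,0,0,0.1],
)

```text
t: 26.45
tcp_pos: [0.6122, 0.0835, 0.1723]
tcp_rot: [-179.9, -0.0, 90.0]
contact_force: [-0.5, 0.1, -1.4]
grip_width: 0.0584
```

```bash
python3 - <<'E'
from h import *
s=env.sense();print(s["tcp_pos"],s["t"],s["grip_width"])
for cam in ("wrist","scene"):
    c=optics.calibration(cam);im=optics.camera(cam); 
    if cam=="scene": im=cv2.resize(im[110:310,260:480],None,fx=3,fy=3,interpolation=cv2.INTER_CUBIC)
    cv2.imwrite(f"pics/{cam}7.png",im[:,:,::-1])
    print(cam,locate(cam,c,"cup_yellow",s["tcp_pos"][2]-.062),locate(cam,c,"cup_blue",.018))
E
```

```text
[0.61221858 0.08352278 0.17225406] 26.45 0.05836359578506301
wrist [(0.94, array([0.6119, 0.086 ]), 14803, 15633)] [(0.77, array([0.613 , 0.0981]), 3089, 5690)]
scene [(0.59, array([0.6139, 0.0736]), 763, 1018)] [(0.56, array([0.617 , 0.0808]), 776, 870)]
```

View pics/scene7.png

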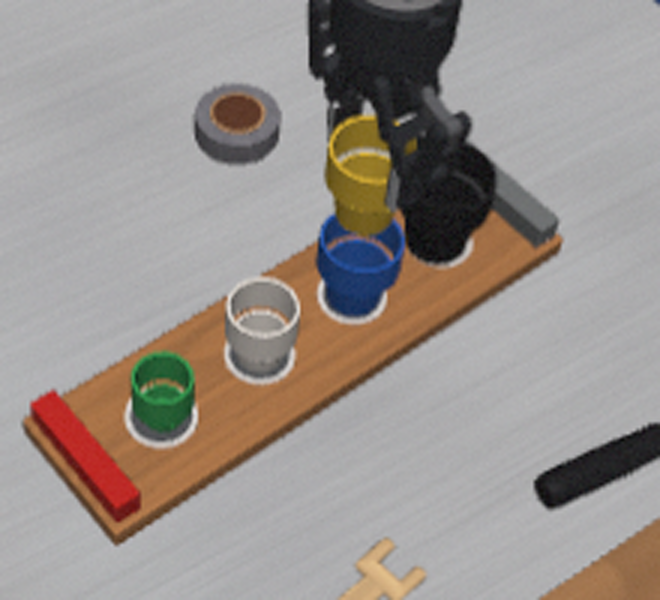

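View pics/wrist7.png

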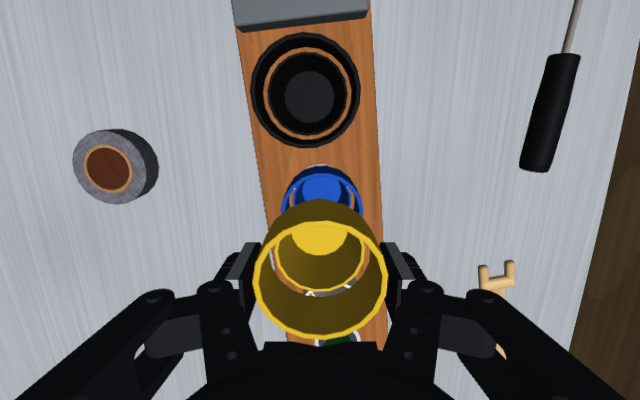

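Yellow hangs coaxially over blue: both sit at column 321 in the wrist image. I'll lower it slowly.

Call:
apply_moves(
  increments=[0,0,0.012,0,0,0,0.1,0,0,0.024,0,0,0,0.1,0,0,0.034,0,0,0,0.1,0,0,0.042,0,0,0,0.1,0,0,0.048,0,0,0,0.1],
)

```text
t: 27.25
tcp_pos: [0.6124, 0.0829, 0.1228]
tcp_rot: [-179.9, -0.0, 90.0]
contact_force: [-0.4, -0.3, -0.3]
grip_width: 0.0579
```

Call:
apply_moves(
  increments=[0,0,0.003,0,0,0,0.1,0,0,0.006,0,0,0,0.1,0,0,0.009,0,0,0,0.1,0,0,0.009,0,0,0,0.1],
)

```text
t: 27.65
tcp_pos: [0.6129, 0.083, 0.1151]
tcp_rot: [-180.0, -0.0, 90.0]
contact_force: [-0.5, 0.7, -0.6]
grip_width: 0.0581
```

Call:
apply_moves(
  increments=[0,0,0.001,0,0,0,0.1,0,0,0.002,0,0,0,0.1,0,0,0.003,0,0,0,0.1,0,0,0.004,0,0,0,0.1,0,0,0.004,0,0,0,0.1],
)

```text
t: 28.15
tcp_pos: [0.6135, 0.0831, 0.1118]
tcp_rot: [179.9, -0.0, 90.0]
contact_force: [0.2, 0.5, 2.3]
grip_width: 0.0583
```

Light contact (2.3 N) at the expected nested height. One more millimetre, then a gentle release.

Call:
apply_moves(
  increments=[0,0,0.001,0,0,0,0.1,0,0,0.001,0,0,0,0.1,0,0,0.001,0,0,0,0.3,0,0,0.001,0,0,0,0.6,0,0,0.001,0,0,0,0.6],
)

```text
t: 28.65
tcp_pos: [0.6124, 0.0829, 0.1099]
tcp_rot: [-179.9, 0.0, 90.0]
contact_force: [-0.5, 0.1, 0.2]
grip_width: 0.0685
```

Call:
apply_moves(
  increments=[0,0,0,0,0,0,0.8,0,0,-0.01,0,0,0,1,0,0,-0.04,0,0,0,1,0,0,-0.08,0,0,0,1,0,0,-0.12,0,0,0,1],
)

```text
t: 29.15
tcp_pos: [0.6124, 0.0829, 0.2317]
tcp_rot: [-179.9, 0.0, 90.0]
contact_force: [-1.2, 0.6, -0.7]
grip_width: 0.0853
```

Call:
apply_moves(
  increments=[-0.03,-0.03,0,0,0,0,1,-0.06,-0.06,0,0,0,0,1,-0.09,-0.09,0,0,0,0,1,-0.11,-0.11,0,0,0,0,1,-0.13,-0.13,0,0,0,0,1],
)

```text
t: 29.65
tcp_pos: [0.4817, -0.0479, 0.2311]
tcp_rot: [180.0, 0.0, 90.0]
contact_force: [1.2, -0.3, 0.7]
grip_width: 0.0852
```

Call:
apply_moves(
  increments=[-0.02,-0.03,0,0,0,0,1,-0.04,-0.06,0,0,0,0,1,-0.04,-0.08,0,0,0,0,1,-0.04,-0.08,0,0,0,0,1,-0.04,-0.08,0,0,0,0,1],
)

```text
t: 30.15
tcp_pos: [0.4034, -0.0873, 0.2311]
tcp_rot: [179.9, 0.0, 89.9]
contact_force: [0.5, 0.5, -0.5]
grip_width: 0.0857
```

```bash
python3 - <<'E'
from h import *
s=env.sense();print(s["tcp_pos"],s["t"],s["grip_width"])
for cam in ("scene","top"):
    c=optics.calibration(cam);im=optics.camera(cam)
    for n,z in (("green",.018),("white",.018),("black",.018)): print(cam,n,locate(cam,c,"cup_"+n,z))
    # yellow: visible part only is the collar (36..66 mm above its foot)
    S["cup_yellow"]=(59,30,59); print(cam,"yellow collar",locate(cam,c,"cup_yellow",.018+.066))
    S["cup_blue"]=(59,66,39); print(cam,"blue",locate(cam,c,"cup_blue",.018),"tape",locate(cam,c,"tape_roll"))
    b=im[110:310,260:480] if cam=="scene" else im[140:290,180:460]
    b=cv2.resize(b,None,fx=2.8,fy=2.8,interpolation=cv2.INTER_CUBIC)
    cv2.imwrite(f"pics/{cam}8.png",b[:,:,::-1])
E
```

```text
[ 0.40336037 -0.08726587  0.23109463] 30.15 0.0857458064171432
scene green [(0.65, array([ 0.6324, -0.0861]), 461, 484)]
scene white [(0.91, array([ 0.622 , -0.0035]), 594, 647)]
scene black [(0.94, array([0.604 , 0.1638]), 1069, 1104)]
scene yellow collar [(0.98, array([0.6121, 0.0824]), 769, 783), (0.62, array([0.4908, 0.0593]), 653, 697)]
scene blue [] tape [(0.77, array([0.4219, 0.105 ]), 626, 665)]
top green [(0.52, array([ 0.6311, -0.086 ]), 217, 229)]
top white [(0.51, array([ 0.6212, -0.0017]), 315, 319)]
top black [(0.84, array([0.6017, 0.165 ]), 646, 600)]
top yellow collar [(0.7, array([0.5995, 0.1636]), 604, 475), (0.65, array([0.6139, 0.0831]), 448, 469)]
top blue [] tape []
```

View pics/scene8.png

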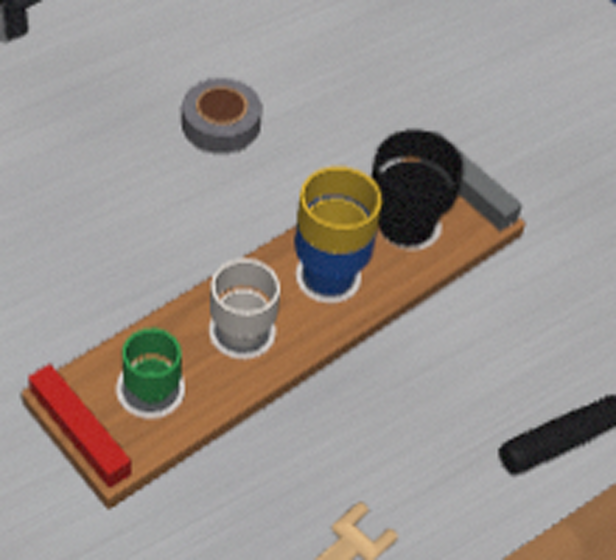

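View pics/top8.png

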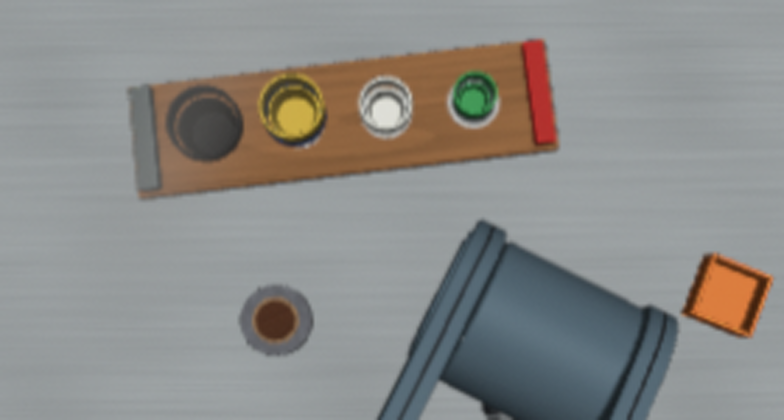

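Both views show yellow seated in blue. Its collar is on blue's axis in both cameras at the fully nested height, and the tape and tub haven't moved. I'm handing in the job.

```bash
python3 - <<'E'
from plant import env
print(env.finish_job())
E
```

```text
the job is handed in; nothing more can be done
None
```

The job is handed in at about 31 s of robot time. Green, white, blue and black stand on marks 1 to 4 from the red stop, and yellow is nested in blue. `finish_job` reports no verdict, so this rests on my own last checks:

- **Cups on marks:** green, white and black measured within about 4 mm of their marks in both the top and scene cameras after the yellow went in (limit 13 mm). Blue was within about 1 mm before that. All look upright.
- **Yellow in blue:** the last lowering met light contact (2.3 N) at a tool height of about 0.112 m, close to the 0.110 m expected for fully nested. I then pressed 1 mm further before opening. Its collar is within about 2 mm of blue's axis in both cameras (limit 6 mm).
- **Tub and tape roll:** the tape roll measured within about 1 mm of where it started (scene camera). I only checked the tub by eye in the pictures, and it looked unmoved.
- **Robot:** the gripper is open and parked well clear of everything.

**Checks that failed or disagreed:**
- **Network misses:** with yellow on top, the networks did not find blue in either camera, so I confirmed it by eye. They also missed the tape roll in the last top view.
- **False detection:** in the top view, the best match for yellow was actually the black cup. The second match, at 0.70 versus 0.65 confidence, was the real one.
- **Force when placing blue:** lowering it onto the board briefly gave a 40.5 N vertical reading at the wrist (about 44 N in all). The board pushed on the held cup, not the gripper body, and the wrist limit is 120 N. Blue was measured on its mark afterwards.

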